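# Find the hidden locking hole of a slide unit with its pin

## Robot

A 6-joint arm with a two-finger parallel gripper is mounted at the origin on the work surface; the furniture and walls round the work are solid. World frame = base frame: x ahead of the robot, y to its left, z up, the work surface at z = 0. Lengths are in m, angles in rad, forces in N, time in s.
With the tool pointing down it reaches from about 0.375 to 0.9 m from the base axis. Payload 3.1 kg.
Tool frame: the origin (TCP) lies on the centre line of the jaws, within the pads' length; the fingertips stand 22 mm ahead of it and the grasp point (between the pads) lies 3 mm ahead of it; z points along the fingers, y is the line along which they close (so a half turn about z gives the same grasp; the last joint's range is limited). The gripper opens to 85 mm and grips with 20 to 120 N. Pads are 22 mm wide; open, the fingers measure 114 mm over their backs; the gripper's body (76 mm by 85 mm) begins 54 mm behind the grasp point. The pads swing forward as they close: fully open they stand 13 mm farther back than shut.
Start: joints at [-1.421, 0.527, 1.433, -0, 1.181, -0.178], TCP at [0.202, -0.591, 0.253] pointing down, gripper open.
Joint ranges: [-3.08, 3.08], [-0.75, 2.2], [0.22, 2.44], [-1.43, 4.57], [0, 2.65], [-2.85, 2.85]. Speed limits (rad/s): [2.79, 2.79, 3.14, 3.14, 3.14, 3.14].

## Interface

Orientations are given as a unit quaternion [x, y, z, w].
In Python, from station import sense, eyes, job gives the robot as it stands.
- The arm moves only by the shell command python3 -m pendant FILE [FORCE], which reads ROWS from the file FILE. ROWS is a JSON object whose key "steps" holds a list of rows, 1 to 20 of them, each of 5 numbers: dx, dy, dz in parts of the range, where 1.0 means 50 cm, then a turn about the tool's z in normalised numbers (1 is 2 rad), then the opening from 0.0 (shut) to 1.0 (fully open); each row is the pose to reach, as a shift and turn from the pose commanded when the command began, along the tool's axes at that moment; what a row does not reach only later rows make up. A row lasts 1/10 s, in which the tool goes at most 0.05 m and 0.15 rad, less where a joint would pass 70% of its speed; a pose out of reach is approached as far as the arm can. The fingers move at their own pace and stop on an object; FORCE is the grip in N (left out, the last holds). Time passes only in rows, so rows that do not move let the fingers close. It prints the time, the measured TCP pose, the force, the opening and the grip force at its end. A shift or turn number past 1, either way, is cut back to 1. Input that does not fit is refused with a message, and nothing moves.
- sense(): the state, without advancing time (a new reading comes with each control period).
- eyes.snapshot(name): name is "scene" or "top" or "wrist"; returns a dict with "pixels" (480x640x3 uint8, red, green, blue), "range_z" (480x640 float32, m along the optical axis (not along the pixel's ray), 0 where there is no reading), "fov_y" (degrees; the focal length in pixels is half the picture's height over the tangent of half this angle, whatever the lens; pixels are square), "cx", "cy" (the principal point, pixels), "k1" (the pictures are not rectified: a ray, as slopes to the right and down, at radius r is drawn at 1 + k1 r^2 times it, then the intrinsics apply), "R" (3x3) and "t" (3): a world point X has camera coordinates R X + t; the wrist camera has in their place "hand_eye" (4x4, takes a point from camera to tool coordinates, whose origin is the TCP and whose axes are the flange's). Camera axes: x right, y down, z forward; pixel columns grow to the right and rows downward; lengths in m; the calibration is good to about 2 mm. A picture is of the moment at which its call begins: read the wrist's pose just before it.
- job.sign_off(): hands the job in; it is judged then, once.
The state is a dict: "t": time; "q": joint angles; "qd": joint speeds; "tau": joint torques, N m; "tcp_pos": TCP position; "tool_rot": TCP orientation; "force": force on the tool from outside, world axes, zero at the start; "ft_torque": the same for the moment, N m; "finger_gap": opening from 0.0 (shut) to 1.0 (fully open); "gripper_force": force on a finger pad.
Only numpy, scipy, OpenCV 4.12 (cv2) and the standard library are available. Lean on these libraries where they do the work, as an engineer would, in place of code of your own. Each camera call takes 0.05 s, during which the arm holds its last target. There are 200 camera calls.

## Task

Lock the slide unit: take the steel locking pin out of its stand, set its tip into the long slot of the cover plate and slide it along, pressing only lightly, until it drops into the locking hole of the carriage, which is hidden somewhere under the slot behind a flush sprung dust plug. Leave the pin let go, upright and fully home with its collar down on the cover plate. Never push the pin hard against the unit (stay below 30 N), and leave the cartons on the bench where they are.

Things in the scene. Friction and masses are not known exactly. Their poses are not given: they have to be found in the camera images.
- slide_unit: Slide unit: closed aluminium housing with a steel cover plate, fixed to the bench, 90 (x) x 260 (y) x 55 (z) mm, plus a low foot 8 mm high at each end. Origin: centre of its underside; y runs along the slot, z up. The cover plate's top is 55 mm above the origin; a through slot 16 mm wide (x) and 110 mm long (y) is centred in it.
- slot_mouth (a point): Middle of the slot at the cover plate's top. The hidden locking hole's middle lies up to 40 mm either way along the slot from here (not measured, different each time). It is 15 mm long along the slot, wider than the slot across it, and 18 mm deep below the slot's floor.
- slot_floor (a point): Middle of the slot's floor, 8 mm below the cover's top: the flat dark bar of the carriage, rigid, and braked (forces below 40 N do not move it). A dust plug, flush and of the same dark steel, closes the locking hole unseen; 0.2 N starts it sinking, 0.7 N holds it 18 mm down, less than the pin's weight.
- lock_pin: Round steel locking pin, 68 mm long, about 0.2 kg, upright in the stand. Origin: centre of its tip's end face; z points up to the head. Shank 12 mm in diameter from z = 0 to 24 mm (the lowest 4 mm taper down to 7 mm at the tip), collar 30 mm in diameter from z = 24 to 29 mm, grip above it.
- pin_collar (a point): Point on the pin's axis at the underside of its collar, 24 mm above its tip. When the pin is home in the slide unit the collar rests on the cover plate, with the tip 24 mm below the cover's top, 16 mm into the locking hole.
- pin_grip (a point): Point on the pin's axis in the middle of its round grip, 50 mm above its tip. The grip is 24 mm in diameter from 34 to 65 mm above the tip.
- pin_stand: Grey plastic block 56 x 56 x 34 mm, fixed to the bench, with a hole 14 mm in diameter and 28 mm deep in the middle of its top, in which the pin stands with its collar on the block's top. Origin: centre of its underside, z up.
- green_box: Loose small brown and green carton, 56 x 70 x 38 mm, to be left alone. Origin: centre of its underside.
- cream_box: Loose cream carton with a teal lid, 62 x 80 x 57 mm, to be left alone. Origin: centre of its underside.
- flat_carton: Loose flat brown carton, 75 x 110 x 34 mm, to be left alone. Origin: centre of its underside.
Not all that is in view belongs to the job. What is shaped like the pin_stand but orange, pink or red is not meant.

How it is judged:
On the way, in this order (a step that is already met when the one before it is completed fails the run):
1. the pin is drawn out of its stand: its tip more than 5 mm above the stand's top (z of lock_pin in the frame of pin_stand above 0.039 m), for 0.1 s.
2. the pin's tip is in the slot of the cover plate, more than 3 mm below the cover's top (z of lock_pin in the frame of slide_unit below 0.052 m and x of lock_pin in the frame of slide_unit between -0.009 and 0.009 m and y of lock_pin in the frame of slide_unit between -0.056 and 0.056 m), for 0.1 s.
At the end, for the whole second after the job is handed in: The pin stands upright (within 0.12 rad) and at rest in the slot of the slide unit, its collar within 2.5 mm of the cover plate's top, so that its tip is in the locking hole, and it is let go (z of pin_collar in the frame of slide_unit between 0.052 and 0.0575 m and x of lock_pin in the frame of slide_unit between -0.009 and 0.009 m and y of lock_pin in the frame of slide_unit between -0.056 and 0.056 m and angle between lock_pin's own z axis and vertical below 0.12 rad and linear speed of lock_pin below 0.02 m/s); the robot touches nothing.
It fails at once if the pin is pushed against the slide unit with more than 30 N (contact force between lock_pin and slide_unit above 30 N).
It fails at once if the robot itself pushes on the slide unit with more than 30 N (contact force between the arm and slide_unit above 30 N).
It fails at once if one of the three loose cartons is moved by more than 30 mm (distance of any of green_box, cream_box, flat_carton from where it was at the start of the episode above 0.03 m).
It also fails if it takes over 61 s, if anything falls off the work surface, if the arm or the gripper's body presses on something with over 40 N, if the wrist force passes 120 N, or if a joint passes its speed limit or range.

## Working session

There is one attempt and no reset: what is moved stays moved. The work goes in short steps, Python scripts to look and compute and a shell command to move; the robot and the scene stay as the last step left them, time stands still between calls to the robot, and variables do not carry over. Pictures are saved under pics/ and viewed, at most 10 in all, crops included, and the job is handed in when it is done.

```bash
mkdir -p pics; ls; cat > h.py <<'E'
import numpy as np, cv2
from station import sense, eyes, job
from scipy.spatial.transform import Rotation as Ro
def K(s):
    f=240/np.tan(np.radians(s["fov_y"])/2); return np.array([[f,0,s["cx"]],[0,f,s["cy"]],[0,0,1.]])
def pose(s,st=None):
    if "R" in s: R=np.array(s["R"]);t=np.array(s["t"]);return R.T,-R.T@t
    H=np.array(s["hand_eye"]);T=Ro.from_quat(st["tool_rot"]).as_matrix()
    return T@H[:3,:3],T@H[:3,3]+np.array(st["tcp_pos"])
def slopes(s,uv):
    uv=np.array(uv,float).reshape(-1,1,2)
    return cv2.undistortPoints(uv,K(s),np.array([s["k1"],0,0,0.])).reshape(-1,2)
def onplane(s,uv,z,st=None):
    A,o=pose(s,st);d=np.c_[slopes(s,uv),np.ones(len(np.array(uv).reshape(-1,2)))]@A.T
    return o+d*((z-o[2])/d[:,2])[:,None]
def cloud(s,st=None):
    v,u=np.mgrid[:480,:640];A,o=pose(s,st)
    d=np.c_[slopes(s,np.c_[u.ravel(),v.ravel()]),np.ones(480*640)]*s["range_z"].reshape(-1,1)
    P=d@A.T+o;P[s["range_z"].ravel()==0]=np.nan;return P.reshape(480,640,3)
def save(n,im): cv2.imwrite("pics/"+n,im[...,::-1])
E
python3 - <<'E'
from h import *
for n in("scene","top"):
    s=eyes.snapshot(n);save(n+"0.png",s["pixels"]);np.savez(n+".npz",**s)
    print(n,s["fov_y"],s["k1"],pose(s)[1])
print(sense())
E
```

```text
pics
scene 43.083946169806616 -0.046277872359340035 [ 0.993294   -0.77714567  0.81875735]
top 44.84428152514399 0.03894050747986334 [0.30706939 0.09333476 1.33770748]
{'t': 0.1, 'q': array([-1.42051576e+00,  5.28351150e-01,  1.43381428e+00,  7.68789521e-06,
        1.18138715e+00, -1.78513484e-01]), 'qd': array([-0.00055727, -0.00148839, -0.00304742,  0.00050075,  0.00020932,
        0.00045946]), 'tau': array([-5.40764267e-04, -4.43304455e+01, -1.78586161e+01, -1.75953896e-04,
        3.89494555e-03, -3.86699057e-06]), 'tcp_pos': array([ 0.20174163, -0.59089304,  0.25243222]), 'tool_rot': array([ 9.86516982e-01,  1.63655995e-01,  1.73874892e-05, -9.79812588e-04]), 'force': array([ 0.12801835, -0.63933634, -0.26499133]), 'ft_torque': array([-0.01634676,  0.00386074, -0.01059238]), 'gripper_force': 0.0, 'finger_gap': 1.0001836536532576}
```

View pics/scene0.png

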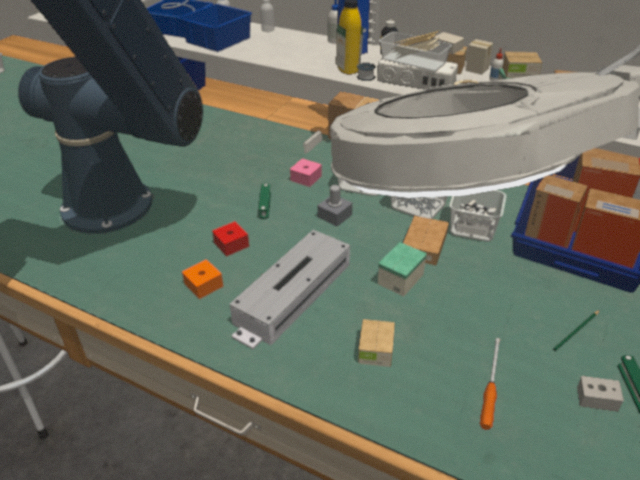

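View pics/top0.png

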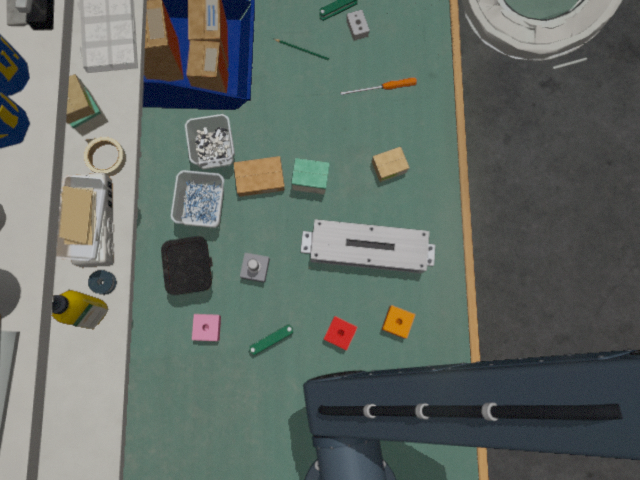

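Scene view: the grey stand with the pin is at (335,205) and the slide unit at (292,285). Cartons are at (376,342), (402,267) and (427,238).
Top view: pin and stand at (254,266), slot at (370,245). Cartons are at (390,164), (310,174) and (259,176).
Things that could be taken for the stand (top view): red block (340,333), orange (398,322), pink (206,328), and the grey two-hole block (358,23). I choose the grey one holding the pin at (254,266).

```bash
cat > m.py <<'E'
from h import *
s=dict(np.load("top.npz"));s={k:(v if v.ndim else v.item()) for k,v in s.items()};P=cloud(s)
im=s["pixels"];z=P[...,2]
def blob(m,c,lab,zp=None):
    n,L,st,ce=cv2.connectedComponentsWithStats(m.astype(np.uint8))
    l=L[c[1],c[0]]
    if l==0: d=np.where(L>0);i=np.argmin((d[1]-c[0])**2+(d[0]-c[1])**2);l=L[d[0][i],d[1][i]]
    p=P[L==l];ct=np.argwhere(L==l)[:,::-1]
    q=onplane(s,ct,zp)[:,:2] if zp else p[:,:2]
    r=cv2.minAreaRect(q.astype(np.float32)*1000)
    print(lab,len(p),"px",ce[l].round(1),"z",np.nanmedian(p[:,2]).round(4),"rect mm",np.round(r[0],1),np.round(r[1],1),round(r[2],1),"mean",q.mean(0).round(4))
def win(m,x0,x1,y0,y1):
    w=np.zeros(m.shape,bool);w[y0:y1,x0:x1]=1;return m&w
blob(win(z>.06,235,275,250,285),(254,264),"pin head",.078)
blob(win((z>.02)&(z<.045),235,275,250,285),(245,275),"stand",.034)
blob(win((z>.045)&(z<.07),290,440,210,280),(330,235),"unit top",.055)
g=im.max(2)
blob(win(g<90,335,405,235,255),(370,245),"slot",.055)
blob(win((z>.02),370,415,145,185),(390,164),"green")
blob(win((z>.02),285,335,150,200),(310,174),"cream")
blob(win((z>.02),228,290,150,205),(259,176),"flat")
c=cv2.resize(im[200:300,230:450],None,fx=3.5,fy=3.5,interpolation=cv2.INTER_CUBIC);save("crop1.png",c)
s2=dict(np.load("scene.npz"));s2={k:(v if v.ndim else v.item()) for k,v in s2.items()};P2=cloud(s2)
w=P2[180:215,318:355].reshape(-1,3);w=w[w[:,2]>.06];print("scene pin",np.median(w,0),w[:,2].max())
g2=s2["pixels"].max(2);m=np.zeros_like(g2,bool);m[250:300,265:320]=1
n,L,st,ce=cv2.connectedComponentsWithStats((m&(g2<70)).astype(np.uint8));l=1+st[1:,4].argmax()
ct=np.argwhere(L==l)[:,::-1];r=cv2.minAreaRect((onplane(s2,ct,.055)[:,:2]*1000).astype(np.float32));print("scene slot",r)
E
python3 m.py
```

```text
pin head 97 px [252.3 263.7] z 0.0747 rect mm [492.  209.5] [24.3 21.8] 0.5 mean [0.4916 0.2088]
stand 519 px [254.3 266.8] z 0.0323 rect mm [492.2 208.9] [57.3 57. ] 79.1 mean [0.491  0.2083]
unit top 4440 px [369.5 244.3] z 0.053 rect mm [536.9 -50.9] [259.1  91. ] 83.6 mean [ 0.5368 -0.051 ]
slot 276 px [370.1 244.2] z 0.0455 rect mm [536.8 -52.1] [104.4  13.6] 83.7 mean [ 0.5369 -0.0523]
green 761 px [389.9 162.5] z 0.0356 rect mm [ 736.  -107.4] [58.9 72.1] 20.0 mean [ 0.7343 -0.1066]
cream 1018 px [309.6 174.3] z 0.0545 rect mm [705.8  81. ] [79.6 63.9] 81.4 mean [0.7016 0.0816]
flat 1521 px [258.2 174.7] z 0.032 rect mm [709.9 201.7] [ 79.4 110.1] 8.2 mean [0.7079 0.2014]
scene pin [0.50030424 0.19832182 0.07746779] 0.5300784409862376
scene slot ((538.275146484375, -52.47185134887695), (101.4794692993164, 9.075240135192871), 83.70277404785156)
```

View pics/crop1.png

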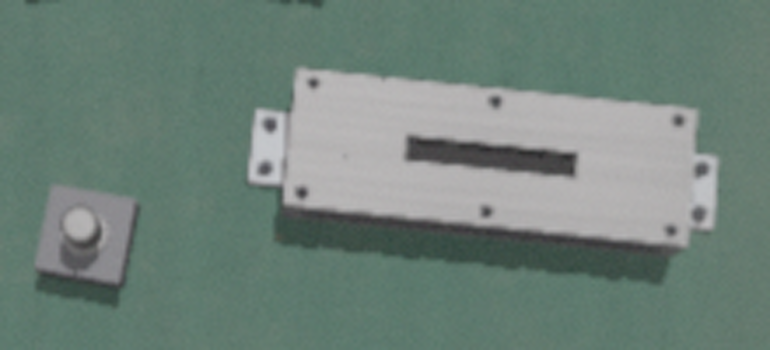

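The crop confirms the choice: the grey block holds the steel pin at crop (80,228), and the slot is centred at crop (490,157). The sizes and heights match the given values.

The manual's scale: shifts go in shares of 50 cm and turns go in shares of 2 rad. Converting my numbers, 0.449 m / 0.5 = 0.898, -0.207 m / 0.5 = -0.414, 0.439 rad / 2 = 0.2195.

```bash
cat > go.py <<'E'
import sys
from h import *
# usage: x y z [jaw yaw deg] -> shift in tool axes
st=sense();T=Ro.from_quat(st["tool_rot"]).as_matrix();a=list(map(float,sys.argv[1:]))
print("shift",(T.T@(np.array(a[:3])-st["tcp_pos"])).round(4))
yw=np.degrees(np.arctan2(T[1,1],T[0,1]));print("yaw",yw.round(2),"tilt",T[2].round(4),"turn",np.radians(yw-a[3]).round(4) if len(a)>3 else "")
E
python3 go.py .56 -.25 .25 -96.35
echo '{"steps":[[0.2,-0.1,0,0.05,1],[0.4,-0.2,0,0.1,1],[0.6,-0.3,0,0.15,1],[0.898,-0.414,0,0.2195,1],[0.898,-0.414,0,0.2195,1],[0.898,-0.414,0,0.2195,1],[0.898,-0.414,0,0.2195,1],[0.898,-0.414,0,0.2195,1],[0.898,-0.414,0,0.2195,1],[0.898,-0.414,0,0.2195,1],[0.898,-0.414,0,0.2195,1],[0.898,-0.414,0,0.2195,1]]}' > next.json && python3 -m pendant next.json
python3 go.py .4917 .209 .2 -96.35
```

```text
shift [ 0.4491 -0.2069  0.003 ]
yaw -71.16 tilt [ 4.0e-04 -1.9e-03 -1.0e+00] turn 0.4396
t: 1.3
tcp_pos: [0.5602, -0.2494, 0.2527]
tool_rot: [0.999, -0.054, -0.001, -0.0]
force: [-0.6, -0.7, -0.4]
finger_gap: 0.995
gripper_force: 0.0
shift [-0.1171 -0.4484  0.0529]
yaw -96.15 tilt [-1.4e-03 -1.0e-04 -1.0e+00] turn 0.0035
```

To row units: -0.2 m / 0.5 = -0.4, -0.045 m / 0.5 = -0.09.

```bash
echo '{"steps":[[-0.09,-0.4,0,0,1],[-0.09,-0.4,0,0,1],[-0.09,-0.4,0,0,1],[-0.09,-0.4,0,0,1],[-0.09,-0.4,0,0,1],[-0.09,-0.4,0,0,1],[-0.09,-0.4,0,0,1]]}' > next.json && python3 -m pendant next.json >/dev/null
cat > w.py <<'E'
from h import *
import sys
st=sense();s=eyes.snapshot("wrist");save(sys.argv[1],s["pixels"]);P=cloud(s,st)
np.savez("w_%s.npz"%sys.argv[1],**s,tcp_pos=st["tcp_pos"],tool_rot=st["tool_rot"])
A,o=pose(s,st);print("tcp",st["tcp_pos"].round(4),"cam",o.round(3))
E
python3 w.py w1.png
python3 go.py .4917 .209 .2 -96.35
```

```text
tcp [ 0.5374 -0.0488  0.2535] cam [ 0.603 -0.056  0.373]
shift [-0.0746 -0.2512  0.0531]
yaw -96.46 tilt [ 7.e-04  7.e-04 -1.e+00] turn -0.0019
```

View pics/w1.png

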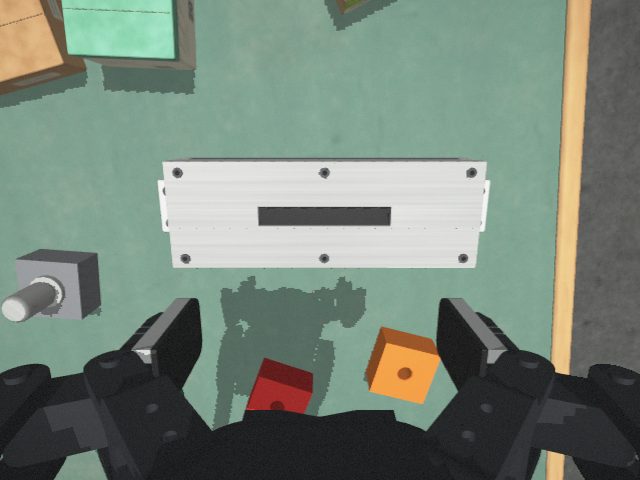

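The wrist view shows the slot at (258–391, 207–226) and the pin head at (15,307). I'll measure the slot here, then move above the pin.

```bash
python3 - <<'E'
from h import *
d=dict(np.load("w_w1.png.npz"));d={k:(v if v.ndim else v.item()) for k,v in d.items()}
g=d["pixels"].max(2);m=np.zeros_like(g,bool);m[195:240,240:410]=1;m&=g<120
ct=np.argwhere(m)[:,::-1];q=onplane(d,ct,.055,d)[:,:2]*1000
print("slot",len(ct),cv2.minAreaRect(q.astype(np.float32)))
P=cloud(d,d);w=P[160:265,175:470].reshape(-1,3);w=w[abs(w[:,2]-.055)<.01]
print("unit",cv2.minAreaRect((w[:,:2]*1000).astype(np.float32)),np.median(w[:,2]))
E
echo '{"steps":[[-0.1492,-0.5024,0.02,0,1],[-0.1492,-0.5024,0.106,0,1],[-0.1492,-0.5024,0.106,0,1],[-0.1492,-0.5024,0.106,0,1],[-0.1492,-0.5024,0.106,0,1],[-0.1492,-0.5024,0.106,0,1],[-0.1492,-0.5024,0.106,0,1],[-0.1492,-0.5024,0.106,0,1]]}' > next.json && python3 -m pendant next.json
python3 w.py w2.png
```

```text
slot 2377 ((538.25146484375, -53.149757385253906), (108.63385009765625, 14.250532150268555), 83.5113296508789)
unit ((538.86572265625, -51.56915283203125), (251.3975372314453, 87.38268280029297), 83.49665832519531) 0.05348208875171065
t: 2.85
tcp_pos: [0.4917, 0.2098, 0.2002]
tool_rot: [0.998, -0.056, 0.0, 0.0]
force: [0.4, 0.3, 0.2]
finger_gap: 1.005
gripper_force: 0.0
tcp [0.4917 0.2098 0.2002] cam [0.557 0.203 0.319]
```

View pics/w2.png

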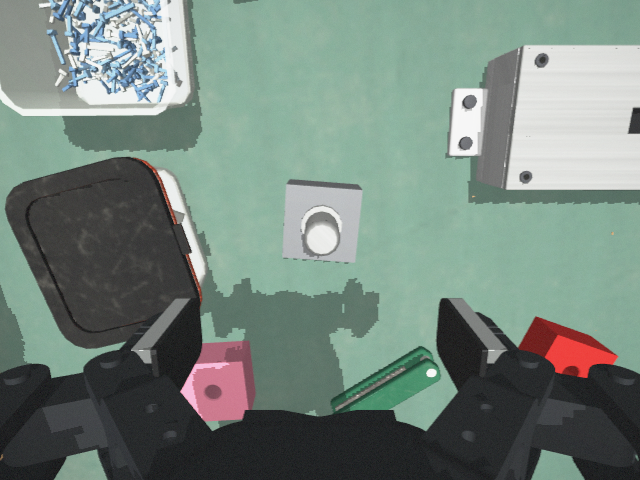

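The pin head is at (321,234) on the grey stand, between the jaws. The black case on the left reaches about (205,280), so I'll check its clearance.

```bash
python3 - <<'E'
from h import *
d=dict(np.load("w_w2.png.npz"));d={k:(v if v.ndim else v.item()) for k,v in d.items()}
P=cloud(d,d);z=P[...,2]
def rect(m,zp):
    n,L,st,ce=cv2.connectedComponentsWithStats(m.astype(np.uint8));l=1+st[1:,4].argmax()
    ct=np.argwhere(L==l)[:,::-1];q=onplane(d,ct,zp,d)[:,:2]*1000;print(len(ct),ce[l],cv2.minAreaRect(q.astype(np.float32)),cv2.minEnclosingCircle(q.astype(np.float32)),np.median(z[L==l]))
w=np.zeros((480,640),bool);w[170:270,275:370]=1
rect(w&(z>.07),.078);rect(w&(abs(z-.034)<.006),.034)
b=P[150:350,0:212].reshape(-1,3);b=b[(b[:,2]>.01)&(abs(b[:,0]-.49)<.04)&(b[:,2]<.12)];i=b[:,1].argmin();print("case near",b[i],"max z",b[:,2].max())
E
python3 go.py .4917 .209 .064 -96.45
```

```text
1044 [321.20689655 237.3697318 ] ((494.3871765136719, 208.30772399902344), (22.897140502929688, 23.606826782226562), 83.56023406982422) ((494.244140625, 208.1844024658203), 11.981882095336914) 0.07616547746364091
4234 [320.71232877 219.16343883] ((493.2323303222656, 208.333984375), (55.69209289550781, 56.34856033325195), 79.1131820678711) ((493.2716979980469, 208.34791564941406), 39.27375793457031) 0.032561226231634155
case near [0.49270862 0.29728687 0.06489699] max z 0.07021800148924795
shift [-0.0003  0.0004  0.1364]
yaw -96.43 tilt [ 8.e-04  4.e-04 -1.e+00] turn 0.0004
```

To row units: 0.136 m / 0.5 = 0.272, 0.0018 m / 0.5 = 0.0036.

```bash
echo '{"steps":[[0.0036,0.002,0.1,0,1],[0.0036,0.002,0.2,0,1],[0.0036,0.002,0.24,0,1],[0.0036,0.002,0.272,0,1],[0.0036,0.002,0.272,0,1],[0.0036,0.002,0.272,0,0.2],[0.0036,0.002,0.272,0,0.2],[0.0036,0.002,0.272,0,0.1],[0.0036,0.002,0.272,0,0.1],[0.0036,0.002,0.272,0,0.1],[0.0036,0.002,0.272,0,0.1]]}' > next.json && python3 -m pendant next.json 50
```

```text
t: 4.0
tcp_pos: [0.4928, 0.2094, 0.0654]
tool_rot: [0.999, -0.055, 0.001, 0.0]
force: [0.6, -3.1, 5.8]
finger_gap: 0.264
gripper_force: 48.7
```

To row units: -0.08 m / 0.5 = -0.16, -0.05 m / 0.5 = -0.1.

```bash
echo '{"steps":[[0,0,-0.01,0,0.1],[0,0,-0.04,0,0.1],[0,0,-0.1,0,0.1],[0,0,-0.16,0,0.1],[0,0,-0.16,0,0.1],[0,0,-0.16,0,0.1]]}' > next.json && python3 -m pendant next.json
python3 - <<'E'
from h import *
st=sense();s=eyes.snapshot("wrist");P=cloud(s,st);T=Ro.from_quat(st["tool_rot"]).as_matrix()
Q=(P-st["tcp_pos"])@T;save("w3.png",s["pixels"][150:480,160:480])
m=(abs(Q[...,0])<.02)&(abs(Q[...,1])<.02)&(abs(Q[...,2])<.07);print(m.sum())
for lo,hi in((-.02,-.011),(-.011,0),(0,.01),(.01,.02),(.02,.03),(.03,.06)):
    k=m&(Q[...,2]>lo)&(Q[...,2]<hi);print(lo,k.sum(),np.nanmin(Q[k],0).round(4) if k.sum() else "",np.nanmax(Q[k],0).round(4) if k.sum() else "")
E
```

```text
t: 4.6
tcp_pos: [0.4922, 0.2101, 0.1446]
tool_rot: [0.998, -0.055, 0.0, -0.0]
force: [-0.3, 0.6, -3.4]
finger_gap: 0.267
gripper_force: 49.6
30246
-0.02 3271 [-0.0111 -0.0199 -0.02  ] [ 0.0146  0.0196 -0.011 ]
-0.011 3947 [-0.0119 -0.02   -0.011 ] [ 0.0125  0.02   -0.    ]
0 1347 [ 0.0025 -0.0199  0.    ] [0.0124 0.0199 0.01  ]
0.01 1082 [ 0.0031 -0.02    0.01  ] [0.0124 0.0199 0.02  ]
0.02 1034 [ 0.0013 -0.0172  0.02  ] [0.015  0.0165 0.03  ]
0.03 143 [ 0.0073 -0.0128  0.03  ] [0.015  0.0125 0.034 ]
```

View pics/w3.png

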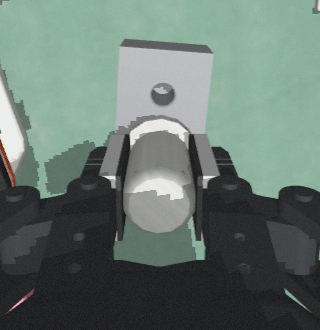

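The crop shows the pin gripped upright between the pads, around (160,170). The empty stand hole is at (162,95). Next I go above the slot's +y end, 44 mm from its middle.

```bash
python3 go.py .5425 -.0086 .118 -96.45
```

```text
shift [0.0748 0.2116 0.0256]
yaw -96.31 tilt [-1.6e-03  2.0e-04 -1.0e+00] turn 0.0024
```

To row units: 0.2116 m / 0.5 = 0.4232, 0.0748 m / 0.5 = 0.1496.

```bash
echo '{"steps":[[0.1496,0.4232,0,0,0.1],[0.1496,0.4232,0,0,0.1],[0.1496,0.4232,0,0,0.1],[0.1496,0.4232,0,0,0.1],[0.1496,0.4232,0,0,0.1],[0.1496,0.4232,0.0512,0,0.1],[0.1496,0.4232,0.0512,0,0.1],[0.1496,0.4232,0.0512,0,0.1],[0.1496,0.4232,0.0512,0,0.1]]}' > next.json && python3 -m pendant next.json
python3 - <<'E'
from h import *
st=sense();s=eyes.snapshot("wrist");save("w4.png",s["pixels"][100:400,120:560]);P=cloud(s,st)
g=s["pixels"].max(2);z=P[...,2]
print(st["tcp_pos"],st["force"],np.median(z[200:260,470:520]))
np.savez("w4.npz",**s,tcp_pos=st["tcp_pos"],tool_rot=st["tool_rot"])
E
```

```text
t: 5.55
tcp_pos: [0.543, -0.0079, 0.1186]
tool_rot: [0.999, -0.054, -0.001, -0.0]
force: [0.8, -0.1, -2.5]
finger_gap: 0.267
gripper_force: 49.9
[ 0.5430392  -0.00785496  0.11856498] [ 0.75859891 -0.1222606  -2.53592163] nan
```

View pics/w4.png

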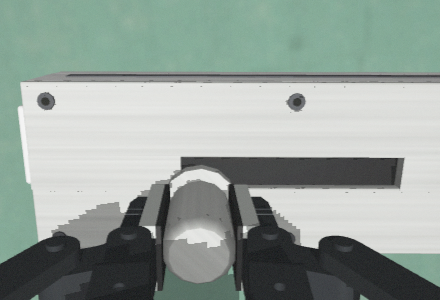

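The pin is over the slot's left end. Slot corners in the crop are (182,157), (404,158) and (400,187). I'll check the position from these.

```bash
python3 - <<'E'
from h import *
d=dict(np.load("w4.npz"));d={k:(v if v.ndim else v.item()) for k,v in d.items()}
q=onplane(d,np.array([[182,157],[404,158],[400,187],[260,157],[260,187]])+[120,100],.055,d)
T=Ro.from_quat(d["tool_rot"]).as_matrix();print(((q-d["tcp_pos"])@T*1000).round(1))
P=cloud(d,d);Q=(P-d["tcp_pos"])@T
for lo,hi in((-.018,-.012),(-.010,.0),(.0,.015),(.022,.028)):
    k=(abs(Q[...,1])<.008)&(Q[...,2]>lo)&(Q[...,2]<hi)&(abs(Q[...,0])<.02);print(lo,k.sum(),(np.nanmax(Q[k],0)*1000).round(1),(np.nanmin(Q[k],0)*1000).round(1))
E
```

```text
[[ 8.2 -8.4 63.6]
 [ 7.6 99.7 63.5]
 [-7.5 99.7 63.5]
 [ 8.2 29.5 63.5]
 [-7.4 30.1 63.6]]
-0.018 137 [ 10.    7.8 -12. ] [ -8.6  -7.8 -13. ]
-0.01 1042 [12.3  8.  -0.1] [-12.  -8. -10.]
0.0 773 [12.3  8.  15. ] [ 7.9 -8.   0. ]
0.022 321 [14.7  7.8 28. ] [ 6.7 -7.9 22. ]
```

To row units: 0.0135 m / 0.5 = 0.027, 0.01 m / 0.5 = 0.02.

```bash
echo '{"steps":[[0,0,0.01,0,0.1],[0,0,0.02,0,0.1],[0,0,0.027,0,0.1],[0,0,0.027,0,0.1],[0,0,0.027,0,0.1]]}' > next.json && python3 -m pendant next.json
echo '{"steps":[[0,0,0.001,0,0.1],[0,0,0.002,0,0.1],[0,0,0.002,0,0.1]]}' > next.json && python3 -m pendant next.json | grep -E "tcp|force:"
echo '{"steps":[[0,0,0.001,0,0.1],[0,0,0.002,0,0.1],[0,0,0.002,0,0.1]]}' > next.json && python3 -m pendant next.json | grep -E "tcp|force:"
```

```text
t: 6.1
tcp_pos: [0.5434, -0.0087, 0.1051]
tool_rot: [0.998, -0.055, -0.0, -0.0]
force: [0.2, 0.3, -2.2]
finger_gap: 0.266
gripper_force: 49.9
tcp_pos: [0.5435, -0.0088, 0.1043]
force: [-0.1, 0.3, -2.6]
gripper_force: 49.9
tcp_pos: [0.5434, -0.0087, 0.1032]
force: [0.5, -0.8, -1.9]
gripper_force: 49.9
```

To row units: 0.0005 m / 0.5 = 0.001.

```bash
echo '{"steps":[[0,0,0.001,0,0.1],[0,0,0.001,0,0.1]]}' > next.json && python3 -m pendant next.json | grep -E "tcp|force:"
echo '{"steps":[[0,0,0.001,0,0.1],[0,0,0.001,0,0.1]]}' > next.json && python3 -m pendant next.json | grep -E "tcp|force:"
```

```text
tcp_pos: [0.5434, -0.0087, 0.1026]
force: [-0.5, -0.6, -2.5]
gripper_force: 49.9
tcp_pos: [0.5435, -0.0087, 0.1024]
force: [-0.2, 0.3, -0.8]
gripper_force: 50.2
```

To row units: 0.0003 m / 0.5 = 0.0006.

```bash
echo '{"steps":[[0,0,0.0006,0,0.1],[0,0,0.0006,0,0.1]]}' > next.json && python3 -m pendant next.json | grep -E "tcp|force:"
echo '{"steps":[[0,0,0.0006,0,0.1],[0,0,0.0006,0,0.1]]}' > next.json && python3 -m pendant next.json | grep -E "tcp|force:"
```

```text
tcp_pos: [0.5436, -0.0087, 0.1023]
force: [-0.9, 0.8, 2.5]
gripper_force: 50.3
tcp_pos: [0.5436, -0.0087, 0.1023]
force: [-0.8, 0.4, 5.0]
gripper_force: 50.7
```

To row units: 0.003 m / 0.5 = 0.006, 0.002 m / 0.5 = 0.004.

```bash
f(){ grep -E "tcp|^force"|tr '\n' ' ';echo; }
echo '{"steps":[[0,0.002,0,0,0.1],[0,0.004,0,0,0.1],[0,0.006,0,0,0.1]]}' > next.json && python3 -m pendant next.json|f
echo '{"steps":[[0,0.002,0,0,0.1],[0,0.004,0,0,0.1],[0,0.006,0,0,0.1]]}' > next.json && python3 -m pendant next.json|f
echo '{"steps":[[0,0.002,0,0,0.1],[0,0.004,0,0,0.1],[0,0.006,0,0,0.1]]}' > next.json && python3 -m pendant next.json|f
echo '{"steps":[[0,0.002,0,0,0.1],[0,0.004,0,0,0.1],[0,0.006,0,0,0.1]]}' > next.json && python3 -m pendant next.json|f
```

```text
tcp_pos: [0.5435, -0.0106, 0.1022] force: [-0.5, 5.5, 4.8] 
tcp_pos: [0.5434, -0.0137, 0.1022] force: [-0.7, 4.9, 5.0] 
tcp_pos: [0.5432, -0.0168, 0.1022] force: [-0.1, 4.0, 5.1] 
tcp_pos: [0.5429, -0.0198, 0.1022] force: [-0.2, 4.9, 5.0]
```

To row units: 0.003 m / 0.5 = 0.006, 0.002 m / 0.5 = 0.004.

```bash
f(){ grep -E "tcp|^force"|tr '\n' ' ';echo; }
echo '{"steps":[[0,0.002,0,0,0.1],[0,0.004,0,0,0.1],[0,0.006,0,0,0.1]]}' > next.json && python3 -m pendant next.json|f
echo '{"steps":[[0,0.002,0,0,0.1],[0,0.004,0,0,0.1],[0,0.006,0,0,0.1]]}' > next.json && python3 -m pendant next.json|f
echo '{"steps":[[0,0.002,0,0,0.1],[0,0.004,0,0,0.1],[0,0.006,0,0,0.1]]}' > next.json && python3 -m pendant next.json|f
echo '{"steps":[[0,0.002,0,0,0.1],[0,0.004,0,0,0.1],[0,0.006,0,0,0.1]]}' > next.json && python3 -m pendant next.json|f
echo '{"steps":[[0,0.002,0,0,0.1],[0,0.004,0,0,0.1],[0,0.006,0,0,0.1]]}' > next.json && python3 -m pendant next.json|f
```

```text
tcp_pos: [0.5426, -0.0228, 0.1022] force: [0.5, 2.9, 4.9] 
tcp_pos: [0.5422, -0.0258, 0.1023] force: [1.5, 4.7, 4.4] 
tcp_pos: [0.5419, -0.0287, 0.1022] force: [1.6, 4.9, 4.8] 
tcp_pos: [0.5416, -0.0318, 0.1023] force: [1.3, 3.9, 5.7] 
tcp_pos: [0.5413, -0.0347, 0.1023] force: [0.5, 6.1, 5.5]
```

To row units: 0.003 m / 0.5 = 0.006, 0.002 m / 0.5 = 0.004.

```bash
f(){ grep -E "tcp|^force"|tr '\n' ' ';echo; }
echo '{"steps":[[0,0.002,0,0,0.1],[0,0.004,0,0,0.1],[0,0.006,0,0,0.1]]}' > next.json && python3 -m pendant next.json|f
echo '{"steps":[[0,0.002,0,0,0.1],[0,0.004,0,0,0.1],[0,0.006,0,0,0.1]]}' > next.json && python3 -m pendant next.json|f
echo '{"steps":[[0,0.002,0,0,0.1],[0,0.004,0,0,0.1],[0,0.006,0,0,0.1]]}' > next.json && python3 -m pendant next.json|f
echo '{"steps":[[0,0.002,0,0,0.1],[0,0.004,0,0,0.1],[0,0.006,0,0,0.1]]}' > next.json && python3 -m pendant next.json|f
echo '{"steps":[[0,0.002,0,0,0.1],[0,0.004,0,0,0.1],[0,0.006,0,0,0.1]]}' > next.json && python3 -m pendant next.json|f
```

```text
tcp_pos: [0.5409, -0.0377, 0.1022] force: [0.6, 4.1, 5.2] 
tcp_pos: [0.5406, -0.0407, 0.1022] force: [0.8, 3.8, 5.2] 
tcp_pos: [0.5402, -0.0437, 0.1022] force: [-0.0, 4.7, 5.4] 
tcp_pos: [0.5399, -0.0466, 0.1023] force: [0.7, 4.3, 5.1] 
tcp_pos: [0.5395, -0.0496, 0.1022] force: [0.2, 4.9, 4.9]
```

To row units: 0.003 m / 0.5 = 0.006, 0.002 m / 0.5 = 0.004.

```bash
f(){ grep -E "tcp|^force"|tr '\n' ' ';echo; }
echo '{"steps":[[0,0.002,0,0,0.1],[0,0.004,0,0,0.1],[0,0.006,0,0,0.1]]}' > next.json && python3 -m pendant next.json|f
echo '{"steps":[[0,0.002,0,0,0.1],[0,0.004,0,0,0.1],[0,0.006,0,0,0.1]]}' > next.json && python3 -m pendant next.json|f
echo '{"steps":[[0,0.002,0,0,0.1],[0,0.004,0,0,0.1],[0,0.006,0,0,0.1]]}' > next.json && python3 -m pendant next.json|f
echo '{"steps":[[0,0.002,0,0,0.1],[0,0.004,0,0,0.1],[0,0.006,0,0,0.1]]}' > next.json && python3 -m pendant next.json|f
echo '{"steps":[[0,0.002,0,0,0.1],[0,0.004,0,0,0.1],[0,0.006,0,0,0.1]]}' > next.json && python3 -m pendant next.json|f
```

```text
tcp_pos: [0.5392, -0.0526, 0.1022] force: [1.7, 4.0, 4.9] 
tcp_pos: [0.5388, -0.0556, 0.1023] force: [1.0, 4.4, 5.5] 
tcp_pos: [0.5385, -0.0585, 0.1022] force: [1.1, 4.3, 6.4] 
tcp_pos: [0.5382, -0.0615, 0.1023] force: [0.8, 5.1, 6.2] 
tcp_pos: [0.5378, -0.0646, 0.1022] force: [0.0, 4.6, 4.0]
```

To row units: 0.003 m / 0.5 = 0.006, 0.002 m / 0.5 = 0.004.

```bash
f(){ grep -E "tcp|^force"|tr '\n' ' ';echo; }
echo '{"steps":[[0,0.002,0,0,0.1],[0,0.004,0,0,0.1],[0,0.006,0,0,0.1]]}' > next.json && python3 -m pendant next.json|f
echo '{"steps":[[0,0.002,0,0,0.1],[0,0.004,0,0,0.1],[0,0.006,0,0,0.1]]}' > next.json && python3 -m pendant next.json|f
echo '{"steps":[[0,0.002,0,0,0.1],[0,0.004,0,0,0.1],[0,0.006,0,0,0.1]]}' > next.json && python3 -m pendant next.json|f
echo '{"steps":[[0,0.002,0,0,0.1],[0,0.004,0,0,0.1],[0,0.006,0,0,0.1]]}' > next.json && python3 -m pendant next.json|f
```

```text
tcp_pos: [0.5366, -0.0689, 0.1012] force: [-1.0, -0.3, -1.8] 
tcp_pos: [0.5361, -0.0717, 0.1011] force: [-0.1, -0.3, -1.7] 
tcp_pos: [0.5361, -0.0744, 0.1016] force: [-0.5, 0.5, -1.9] 
tcp_pos: [0.5358, -0.0769, 0.1017] force: [-0.4, 2.1, 1.2]
```

The pin dropped about 1 mm near y=-0.067 and meets the far edge near y=-0.076. I estimate the hole centre at y≈-0.0717, so I'll back up and lower gently.

To row units: -0.0052 m / 0.5 = -0.0104, -0.004 m / 0.5 = -0.008.

```bash
f(){ grep -E "tcp|^force"|tr '\n' ' ';echo; }
echo '{"steps":[[0,-0.004,0,0,0.1],[0,-0.008,0,0,0.1],[0,-0.0104,0,0,0.1],[0,-0.0104,0,0,0.1]]}' > next.json && python3 -m pendant next.json|f
echo '{"steps":[[0,0,0.001,0,0.1],[0,0,0.002,0,0.1],[0,0,0.002,0,0.1]]}' > next.json && python3 -m pendant next.json|f
echo '{"steps":[[0,0,0.001,0,0.1],[0,0,0.002,0,0.1],[0,0,0.002,0,0.1]]}' > next.json && python3 -m pendant next.json|f
```

```text
tcp_pos: [0.5364, -0.0719, 0.1015] force: [-0.5, -0.1, -2.3] 
tcp_pos: [0.5364, -0.0721, 0.1005] force: [0.5, -0.2, -2.1] 
tcp_pos: [0.5364, -0.0721, 0.0995] force: [-0.1, 0.3, -1.3]
```

To row units: 0.001 m / 0.5 = 0.002, 0.0005 m / 0.5 = 0.001.

```bash
f(){ grep -E "tcp|^force"|tr '\n' ' ';echo; }
echo '{"steps":[[0,0,0.001,0,0.1],[0,0,0.002,0,0.1],[0,0,0.002,0,0.1]]}' > next.json && python3 -m pendant next.json|f
echo '{"steps":[[0,0,0.001,0,0.1],[0,0,0.002,0,0.1],[0,0,0.002,0,0.1]]}' > next.json && python3 -m pendant next.json|f
```

```text
tcp_pos: [0.5364, -0.0721, 0.0985] force: [0.5, -1.0, -1.3] 
tcp_pos: [0.5364, -0.0722, 0.0976] force: [-0.1, -1.3, -2.0]
```

To row units: 0.002 m / 0.5 = 0.004, 0.0015 m / 0.5 = 0.003.

```bash
f(){ grep -E "tcp|^force"|tr '\n' ' ';echo; }
echo '{"steps":[[0,0,0.001,0,0.1],[0,0,0.002,0,0.1],[0,0,0.003,0,0.1],[0,0,0.004,0,0.1]]}' > next.json && python3 -m pendant next.json|f
echo '{"steps":[[0,0,0.001,0,0.1],[0,0,0.002,0,0.1],[0,0,0.003,0,0.1],[0,0,0.004,0,0.1]]}' > next.json && python3 -m pendant next.json|f
echo '{"steps":[[0,0,0.001,0,0.1],[0,0,0.002,0,0.1],[0,0,0.003,0,0.1],[0,0,0.004,0,0.1]]}' > next.json && python3 -m pendant next.json|f
```

```text
tcp_pos: [0.5365, -0.0721, 0.0956] force: [-0.2, 0.1, -1.4] 
tcp_pos: [0.5364, -0.0721, 0.0936] force: [-0.4, -0.6, -3.0] 
tcp_pos: [0.5364, -0.0721, 0.0916] force: [0.1, 0.2, -1.3]
```

To row units: 0.002 m / 0.5 = 0.004, 0.0015 m / 0.5 = 0.003.

```bash
f(){ grep -E "tcp|^force"|tr '\n' ' ';echo; }
echo '{"steps":[[0,0,0.001,0,0.1],[0,0,0.002,0,0.1],[0,0,0.003,0,0.1],[0,0,0.004,0,0.1]]}' > next.json && python3 -m pendant next.json|f
echo '{"steps":[[0,0,0.001,0,0.1],[0,0,0.002,0,0.1],[0,0,0.003,0,0.1],[0,0,0.004,0,0.1]]}' > next.json && python3 -m pendant next.json|f
echo '{"steps":[[0,0,0.001,0,0.1],[0,0,0.002,0,0.1],[0,0,0.002,0,0.1]]}' > next.json && python3 -m pendant next.json|f
echo '{"steps":[[0,0,0.0006,0,0.1],[0,0,0.0006,0,0.1]]}' > next.json && python3 -m pendant next.json|f
```

```text
tcp_pos: [0.5364, -0.0721, 0.0896] force: [-0.5, -0.3, -2.3] 
tcp_pos: [0.5364, -0.0722, 0.0876] force: [-0.2, 0.3, -2.2] 
tcp_pos: [0.5364, -0.0721, 0.0865] force: [-0.0, 0.3, -1.2] 
tcp_pos: [0.5364, -0.0721, 0.0864] force: [-0.5, -0.5, 0.5]
```

The collar is on the cover at the expected height (0.0864 against 0.0863). I'll release, then retreat.

To row units: -0.14 m / 0.5 = -0.28, -0.1 m / 0.5 = -0.2.

```bash
f(){ grep -E "tcp|force|gap"|tr '\n' ' ';echo; }
echo '{"steps":[[0,0,0,0,0.4],[0,0,0,0,0.6],[0,0,0,0,0.8],[0,0,0,0,0.8],[0,0,0,0,0.8]]}' > next.json && python3 -m pendant next.json|f
echo '{"steps":[[0,0,-0.04,0,0.8],[0,0,-0.12,0,0.8],[0,0,-0.2,0,0.8],[0,0,-0.28,0,0.8],[0,0,-0.28,0,0.8],[0,0,-0.28,0,0.8]]}' > next.json && python3 -m pendant next.json|f
python3 - <<'E'
from h import *
st=sense();s=eyes.snapshot("wrist");save("w5.png",s["pixels"]);P=cloud(s,st).reshape(-1,3)
m=(np.hypot(P[:,0]-.5364,P[:,1]+.0721)<.022)
p=P[m];h=p[p[:,2]>.09];print("head",np.median(h,0),h[:,2].max(),len(h));print(st["force"])
c=p[(p[:,2]>.056)&(p[:,2]<.066)];print("collar",c.min(0),c.max(0),np.median(c[:,2]))
E
```

```text
tcp_pos: [0.5365, -0.0721, 0.0864] force: [0.4, 0.2, 0.9] finger_gap: 0.8 gripper_force: 0.0 
tcp_pos: [0.5367, -0.0722, 0.2274] force: [0.4, -0.3, -0.6] finger_gap: 0.8 gripper_force: 0.0 
head [ 0.54797669 -0.07304042  0.28585827] 0.3028988612659653 11181
[ 0.40181708 -0.32034916 -0.64393327]
collar [ 0.53016168 -0.08649608  0.05620956] [ 0.55100908 -0.05672016  0.06544441] 0.05853105552956042
```

View pics/w5.png

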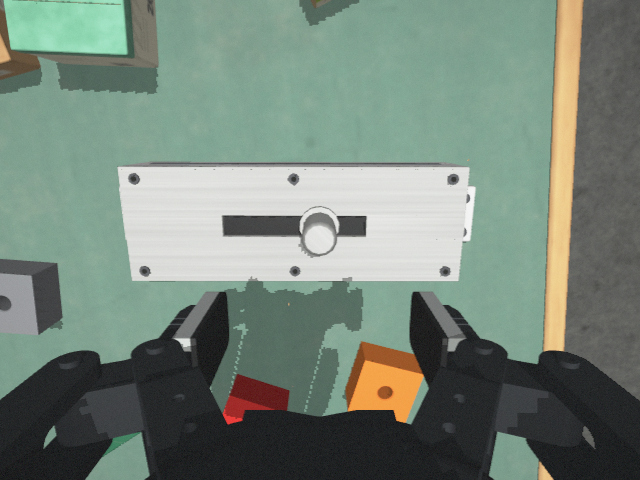

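The pin stands upright in the slot at (320,225). Its collar top measures 0.0585 m, which with the -1.5 mm depth bias is the expected 0.060 m. The gripper is clear.

```bash
python3 -c "
from station import job
print(job.sign_off())"
```

```text
the job is handed in; nothing more can be done
None
```

The locking pin is home in the carriage's hidden hole, upright with its collar on the cover plate and let go; the cartons were not touched, and the job is handed in (no verdict came back).

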